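Clip the breakers into the distribution box and close it

TASK

Switch the distribution box's main switch off, then fit every loose breaker lying on the bench to the free part of its rail: hook the fixed lip under the rail's flange on the robot's side, then rock the green-footed end down until the foot clicks and the breaker sits square and fully home. With all of them on, lower the front cover over the two locating pins, with the noses coming through its window, until it rests flush on the box, and then switch the main switch back on. Leave the other things on the bench where they are.

Things in the scene. Friction and masses are not known exactly. Their poses are not given: they have to be found in the camera images.
- panel_base: white distribution box lying open on its back, fixed, 180 (its x) x 230 (y) x 72 mm to the rim, walls 4 mm. Origin: centre of its underside, on the bench; x across the rail, away from the robot, y along the rail. Grey main switch with red toggle, shaped like a breaker, fills y = 58 to 94 mm of the rail. A breaker's origin belongs between y = -80 and +38 mm
- pin_a (a point): tip of a brass locating pin on the box's rim at its (x, y) = (78, 103) mm: 8 mm thick and straight for 6 mm above the rim, then tapering to 3 mm at the tip, 14 mm above the rim
- pin_b (a point): tip of the other pin, the same, at the box's (-78, -103) mm
- rail_mid (a point): middle of the steel top-hat rail's top face, 30 mm above the bench; axes as panel_base. The rail runs along y, 196 mm long, 35 mm wide: flanges at x = -17.5 to -12.5 and 12.5 to 17.5 mm, 2.4 mm thick; the box's floor is 26 mm below the top face
- main_toggle (a joint): main switch's red toggle: 0 = off, leaning to the box's +x; 1.0 = on, leaning to -x (each 0.5 rad from upright). Stays where it is left; 3 to 5 N near its tip moves it. Off is below 0.15, on above 0.85. Hinge along the box's y at x = 0, y = 76 mm, 90 mm above the bench, in the nose, whose top is 96 mm above the bench
- toggle_tip (a point): middle of the tip of the red toggle: 23 mm from the hinge, 110 mm above the bench when fully on or off; the toggle is 7 mm thick and 28 mm wide (along y)
- breaker_a: white loose breaker (a, b, c alike; None if absent), 0.15-0.3 kg. Own x across rail, z up through its front; origin: middle of the face that lands on the rail's top, 9 mm up when it stands on its back. Above origin: case 84 (x) x 36 mm up to 40 mm; nose 45 (x) x 36 mm from 40 to 66 mm; black toggle to 77 mm. Grip across the nose. Home: origin at rail_mid height, axes as the rail
- breaker_b: like breaker_a. Below the origin (all breakers): rail recess from x = -18 to +18.6 mm between blocks reaching 9 mm down. Fixed lip at the -x end reaches in to x = -14.6 mm; slot above it 3.4 mm high at the wall, 5.4 mm at its tip. Green foot at the +x end (tab to x = +49 mm) reaches in to x = +15.6 mm, latch face 3 mm below the origin, lead-in slope under it
- breaker_c: like breaker_a. Fitting (all breakers): the foot gives 3.6 mm at most, at 4 to 8 N, so it cannot go on straight: with the green end about 0.3 rad high slide the lip under the flange nearer the robot (-x), then rock down about that flange's edge, 10 to 20 N at the nose, until the foot snaps under the other flange. It slides along the rail
- cover: white front cover, loose, 0.26 kg, flange down on the bench. Origin: centre of its underside. Flange 180 (its x) x 230 (y) x 4 mm; bonnet along y in the middle, x = -29 to +29 mm, 217 mm long, top 20 mm above the underside, open 51 x 209 mm window through it. 10 mm holes at (78, 103) and (-78, -103) mm; fits either way round. Take it across the bonnet. Home: underside at 72 mm
- multimeter: bystander: blue multimeter lying on the bench, 175 x 85 x 36 mm; origin at the centre of its underside
- blower: bystander: blue rubber air blower, standing, 62 mm across, 115 mm tall; origin at the centre of its underside
- solder_reel: bystander: orange reel, 58 mm across, 41 mm tall; origin at the centre of its underside
- contact_spray: bystander: yellow spray can, 56 mm across, 165 mm tall; origin at the centre of its underside
Things that resemble listed ones, but are neither listed nor needed, are in the scene too. Leave any purple or yellow look-alike of the breaker_a alone.

How it is judged:
On the way, in this order (a step that is already met when the one before it is completed fails the run):
1. the main switch is off (value of joint main_toggle below 0.15 rad), for 0.2 s.
2. every breaker is clicked home on the rail, the main switch still off (z of breaker_a in the frame of rail_mid between -0.0015 and 0.0015 m and x of breaker_a in the frame of rail_mid between -0.003 and 0.003 m and y of breaker_a in the frame of rail_mid between -0.082 and 0.042 m and angle between the z axis of each of breaker_a, breaker_b, breaker_c and the z axis of rail_mid, either way round below 0.035 rad and angle between the x axis of each of breaker_a, breaker_b, breaker_c and the x axis of rail_mid, either way round below 0.06 rad and angle between each of breaker_a, breaker_b, breaker_c's own z axis and vertical below 0.5 rad and z of breaker_b in the frame of rail_mid between -0.0015 and 0.0015 m and x of breaker_b in the frame of rail_mid between -0.003 and 0.003 m and y of breaker_b in the frame of rail_mid between -0.082 and 0.042 m and z of breaker_c in the frame of rail_mid between -0.0015 and 0.0015 m and x of breaker_c in the frame of rail_mid between -0.003 and 0.003 m and y of breaker_c in the frame of rail_mid between -0.082 and 0.042 m and value of joint main_toggle below 0.15 rad), for 0.3 s.
3. the cover rests flush on the box over its pins, breakers home, the main switch still off (all of step 2 and x of cover in the frame of panel_base between -0.003 and 0.003 m and y of cover in the frame of panel_base between -0.003 and 0.003 m and z of cover in the frame of panel_base between 0.0705 and 0.0735 m and angle between the x axis of cover and the x axis of panel_base, either way round below 0.04 rad and angle between cover's own z axis and vertical below 0.02 rad), for 0.3 s.
4. the main switch is on again (x of cover in the frame of panel_base between -0.003 and 0.003 m and y of cover in the frame of panel_base between -0.003 and 0.003 m and z of cover in the frame of panel_base between 0.0705 and 0.0735 m and angle between the x axis of cover and the x axis of panel_base, either way round below 0.04 rad and angle between cover's own z axis and vertical below 0.02 rad and value of joint main_toggle above 0.85 rad), for 0.2 s.
At the end, for the whole second after the job is handed in: every breaker present home on the rail (1.5 mm in height, 3 mm across, tilt 0.035 rad, clear of the main switch and inside the window), cover flush on the rim (1.5 mm) and centred (3 mm), main switch on (above 0.85), all at rest and let go (all of step 4 and z of breaker_a in the frame of rail_mid between -0.0015 and 0.0015 m and x of breaker_a in the frame of rail_mid between -0.003 and 0.003 m and y of breaker_a in the frame of rail_mid between -0.082 and 0.042 m and angle between the z axis of each of breaker_a, breaker_b, breaker_c and the z axis of rail_mid, either way round below 0.035 rad and angle between the x axis of each of breaker_a, breaker_b, breaker_c and the x axis of rail_mid, either way round below 0.06 rad and angle between each of breaker_a, breaker_b, breaker_c's own z axis and vertical below 0.5 rad and z of breaker_b in the frame of rail_mid between -0.0015 and 0.0015 m and x of breaker_b in the frame of rail_mid between -0.003 and 0.003 m and y of breaker_b in the frame of rail_mid between -0.082 and 0.042 m and z of breaker_c in the frame of rail_mid between -0.0015 and 0.0015 m and x of breaker_c in the frame of rail_mid between -0.003 and 0.003 m and y of breaker_c in the frame of rail_mid between -0.082 and 0.042 m and linear speed of each of breaker_a, breaker_b, breaker_c, cover below 0.02 m/s); the robot touches nothing.
It fails at once if one of the bystanders (multimeter, air blower, solder reel, spray can) was moved by more than 25 mm (distance of any of multimeter, blower, solder_reel, contact_spray from where it was at the start of the episode above 0.025 m).
Of breaker_a, breaker_b, breaker_c only 2 to 3 are there at a start; the rules pass over those that are not, and their reading is None.
At some moment in a run one of breaker_a, breaker_b, breaker_c, cover may be knocked a few centimetres aside while the robot is not near it.
Once in a run the grip may slacken for a moment while it holds something.
It also fails if it takes over 200 s, if anything falls off the work surface, if the arm or the gripper's body presses on something with over 40 N, if the wrist force passes 120 N, or if a joint passes its speed limit or range.

ROBOT

A 6-joint arm with a two-finger parallel gripper is mounted at the origin on the work surface. World frame = base frame: x ahead of the robot, y to its left, z up, the work surface at z = 0. Lengths are in m, angles in rad, forces in N, time in s.
With the tool pointing down it reaches from about 0.325 to 0.9 m from the base axis. Payload 6.1 kg.
Tool frame: the origin (TCP) lies midway between the tips of the shut fingers; the grasp point (between the pads) lies 19 mm behind it; x points along the fingers, y is the direction in which the jaws open and shut, and the axes are right-handed (so a half turn about x gives the same grasp; the last joint's range is limited). The gripper opens to 85 mm and grips with 20 to 120 N. Pads are 22 mm wide; open, the fingers measure 114 mm over their backs; the gripper's body (76 mm by 85 mm) begins 54 mm behind the grasp point. The pads swing forward as they close: fully open they stand 13 mm farther back than shut.
Start: joints at [0.991, 0.22, 1.526, -0, 1.395, -0.126], TCP at [0.274, 0.562, 0.231] pointing down, gripper open.
Joint ranges: [-2.98, 2.98], [-0.91, 2.08], [0.09, 2.57], [-1.24, 4.39], [0.2, 2.65], [-2.68, 2.68]. Speed limits (rad/s): [2.57, 2.57, 3.01, 3.14, 3.14, 3.14].

INTERFACE

Orientations are given as [roll, pitch, yaw] about the fixed x, y, z axes, in that order (R = Rz(yaw) Ry(pitch) Rx(roll)).
In Python, from plant import movep, move_l, set_joints, gripper_to, hold, inverse_kinematics, observe, get_image, get_calibration, Unreachable, job_done gives the robot as it stands. Calls block until the motion is done:
- movep(position, orientation): joint-space move of the TCP to a pose.
- move_l(position, feed=0.15, rotation=None, max_force=None): straight line of the TCP; rotation=None keeps the orientation; feed is the mean speed in m/s. With max_force (N) it stops when the force on the tool has changed by that much, and returns True; else False.
- set_joints(angles): joint-space move.
- gripper_to(opening, f_grip=None): finger opening in m; f_grip is the grip in N (None keeps the last); returns when the fingers have stopped.
- hold(seconds).
- inverse_kinematics(position, orientation): joint angles nearest the present ones, or None.
- observe(): the state.
- get_image(name): name is "scene" or "side" or "wrist"; returns (picture, depth): 420x560x3 uint8, red, green, blue; 420x560 float32, m along the optical axis (not along the pixel's ray), 0 where there is no reading.
- get_calibration(name): a dict with "intrinsics" (3x3 intrinsics, pixels), "world_from_camera" (4x4, takes a point from camera to world coordinates). Camera axes: x right, y down, z forward; pixel columns grow to the right and rows downward; lengths in m; the calibration is good to about 2 mm. A picture is of the moment at which its call begins: read the wrist's pose just before it. get_calibration takes no time and is no camera call; for the wrist camera it gives the pose at the moment of the call.
A pose or a line that the arm cannot do raises Unreachable and nothing moves.
- job_done(): hands the job in, once; it reports no verdict.
The state is a dict: "time_s": time; "q": joint angles; "joint_velocities": joint speeds; "joint_torque": joint torques, N m; "eef_pos": TCP position; "tcp_rot": TCP orientation; "ft_force": force on the tool from outside, world axes, zero at the start; "torque": the same for the moment, N m; "opening": finger opening in m.
Only numpy, scipy, OpenCV 4.12 (cv2) and the standard library are available. Lean on these libraries where they do the work, as an engineer would, in place of code of your own. Each camera call takes 0.05 s, during which the arm holds its last target.

## Working session

There is one attempt and no reset: what is moved stays moved. The work goes in short steps, each a Python script; the robot and the scene stay as the last script left them, time stands still between calls to the robot, and variables do not carry over. Pictures are saved under pics/ and viewed, and the job is handed in when it is done.

```bash
ls; mkdir -p pics
cat > a.py <<'E'
from plant import *
import cv2,numpy as np
for n in ["scene","side","wrist"]:
    p,d=get_image(n); c=get_calibration(n)
    cv2.imwrite(f"pics/{n}0.png",cv2.cvtColor(p,cv2.COLOR_RGB2BGR)); np.savez(f"{n}0.npz",p=p,d=d,K=c["intrinsics"],T=c["world_from_camera"])
    print(n,np.round(c["intrinsics"],1).tolist(),np.round(c["world_from_camera"],3).tolist())
o=observe();print(o)
E
python3 a.py
```

```text
pics
scene [[508.5, 0.0, 278.3], [0.0, 508.5, 207.6], [0.0, 0.0, 1.0]] [[-0.746, 0.52, -0.416, 1.04], [0.666, 0.591, -0.455, 0.664], [0.009, -0.616, -0.788, 1.088], [0.0, 0.0, 0.0, 1.0]]
side [[520.0, 0.0, 274.8], [0.0, 520.0, 202.8], [0.0, 0.0, 1.0]] [[0.837, -0.385, 0.388, -0.102], [-0.547, -0.581, 0.603, -0.804], [-0.007, -0.717, -0.697, 1.147], [0.0, 0.0, 0.0, 1.0]]
wrist [[363.6, 0.0, 280.7], [0.0, 363.6, 209.1], [0.0, 0.0, 1.0]] [[0.439, 0.862, 0.253, 0.209], [0.899, -0.421, -0.124, 0.593], [-0.001, 0.282, -0.959, 0.373], [0.0, 0.0, 0.0, 1.0]]
{'time_s': 0.15, 'q': array([ 9.90923808e-01,  2.21054348e-01,  1.52735860e+00,  2.96102307e-05,
        1.39470938e+00, -1.26057780e-01]), 'joint_velocities': array([-0.00074794, -0.00334126, -0.00261335,  0.00136952,  0.00105258,
       -0.00039021]), 'joint_torque': array([-9.76171737e-05, -4.97483718e+01, -3.89904070e+01, -4.01633652e-04,
        7.25617516e-03,  4.57277770e-05]), 'eef_pos': array([0.27370866, 0.56135465, 0.2304393 ]), 'tcp_rot': array([-1.7159045 ,  1.56926638, -2.16972445]), 'ft_force': array([ 0.57472204, -0.17282216, -0.51600157]), 'torque': array([0.02634299, 0.03412022, 0.03981088]), 'opening': 0.08534133020187935}
```

View pics/scene0.png

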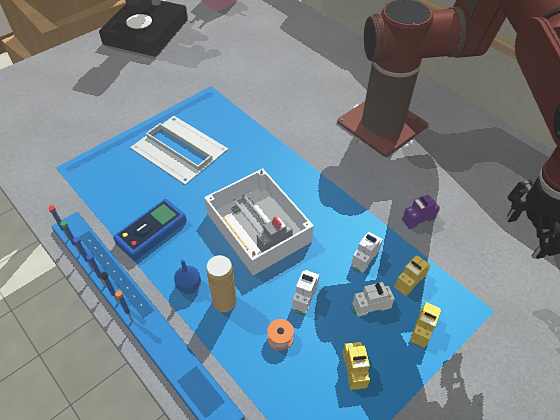

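View pics/side0.png

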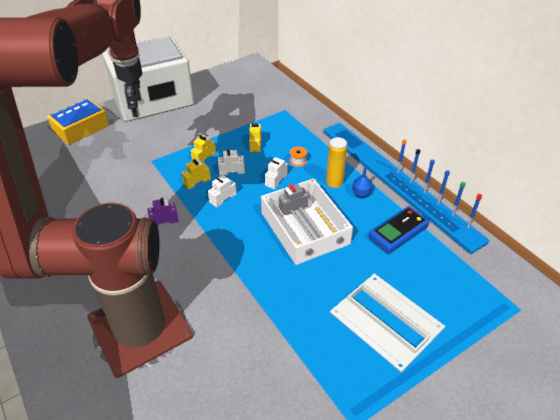

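View pics/wrist0.png

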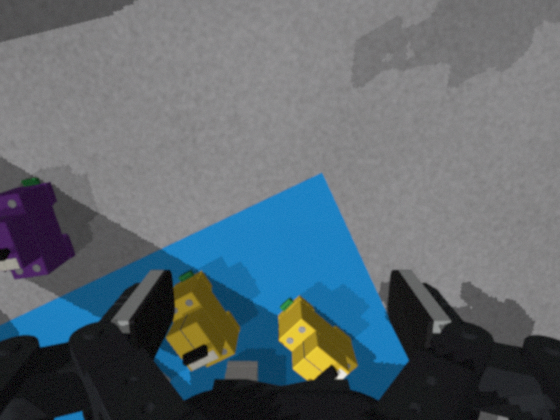

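```bash
cat > b.py <<'E'
import cv2,numpy as np
s=np.load("scene0.npz")["p"][:,:,::-1]; t=np.load("side0.npz")["p"][:,:,::-1]
a=cv2.resize(s[160:400,200:460],None,fx=3,fy=3,interpolation=cv2.INTER_CUBIC)[:600,:780]
b=cv2.resize(t[120:270,150:350],None,fx=4,fy=4,interpolation=cv2.INTER_CUBIC)
cv2.imwrite("pics/c1.png",a);cv2.imwrite("pics/c2.png",b)
E
python3 b.py
```

```text
(no output)
```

View pics/c1.png

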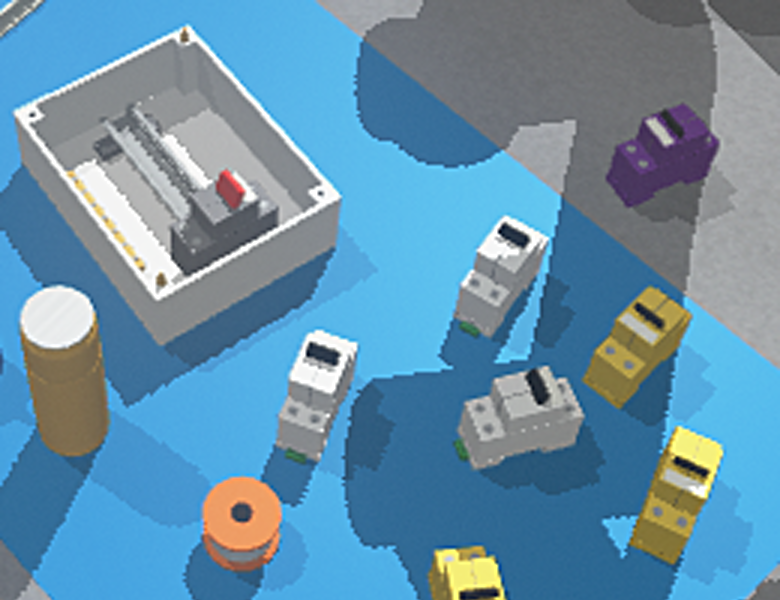

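View pics/c2.png

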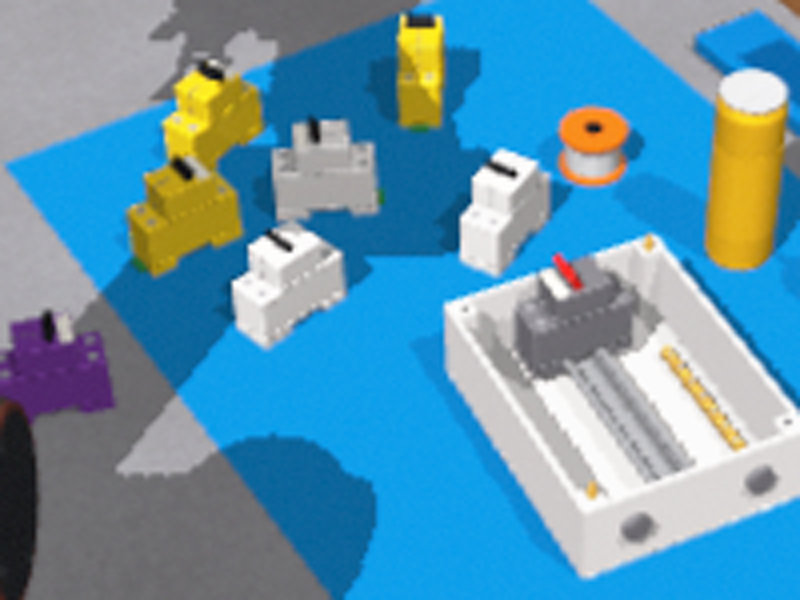

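```bash
cat > h.py <<'E'
import numpy as np,cv2
from scipy.spatial.transform import Rotation as R
def cloud(p,d,K,T):
    v,u=np.mgrid[:d.shape[0],:d.shape[1]]
    X=np.stack([(u-K[0,2])/K[0,0]*d,(v-K[1,2])/K[1,1]*d,d],-1)
    W=X@T[:3,:3].T+T[:3,3]; W[d<=0]=np.nan
    return W
def load(n):
    z=np.load(n); return z["p"],cloud(z["p"],z["d"],z["K"],z["T"])
def rect(xy):
    (c,wh,a)=cv2.minAreaRect(xy.astype(np.float32)); return np.round(c,4),np.round(wh,4),round(a,1)
E
cat > c.py <<'E'
from h import *
for n,(bx,cv,brk) in {"scene":((200,160,320,280),(120,100,240,190),[(350,225,388,275),(290,263,325,318),(350,275,398,318)]),
  "side":((255,175,355,262),(325,270,450,370),[(205,170,238,208),(262,155,290,190),(215,147,247,177)])}.items():
    p,W=load(n+"0.npz")
    def box(b): 
        w=W[b[1]:b[3],b[0]:b[2]].reshape(-1,3); q=p[b[1]:b[3],b[0]:b[2]].reshape(-1,3); m=np.isfinite(w[:,0]); return w[m],q[m]
    w,q=box(bx); print(n,"bench z",np.nanmedian(W[200:220,330:345,2]) if n=="scene" else np.nanmedian(W[230:250,220:240,2]))
    m=abs(w[:,2]-.072)<.004
    from collections import Counter
    print(" rim",rect(w[m,:2]),np.median(w[m,2]))
    sat=(q.max(1).astype(int)-q.min(1))
    m=(w[:,2]>.098)&(w[:,2]<.115); print(" toggle",w[m].mean(0) if m.any() else None,m.sum())
    w,q=box(cv); sat=(q.max(1).astype(int)-q.min(1)); m=(w[:,2]<.03)&(sat<50)&(w[:,2]>-.01); m&=(q.min(1)>100)
    print(" cover",rect(w[m,:2]))
    m2=m&(w[:,2]>.015); print(" bonnet",rect(w[m2,:2]),np.median(w[m2,2]))
    for b in brk:
        w,q=box(b); sat=(q.max(1).astype(int)-q.min(1))
        ok=(sat<45)
        m=(abs(w[:,2]-.075)<.004)&ok; m2=(abs(w[:,2]-.049)<.004)&ok; g=(q[:,1].astype(int)-q[:,2]>30)&(q[:,1].astype(int)-q[:,0]>30)
        print(" brk nose",rect(w[m,:2]),m.sum()," case",rect(w[m2,:2]),m2.sum(),"green",w[g].mean(0).round(3),g.sum())
E
python3 c.py
```

```text
scene bench z 0.0006878467739321881
 rim (array([0.5575, 0.1113]), array([0.3577, 0.1829]), 82.6) 0.07140947295676936
 toggle [0.55963199 0.12830205 0.10473604] 98
 cover (array([ 0.5225, -0.3718]), array([0.3776, 0.3861]), 50.4)
 bonnet (array([ 0.5391, -0.3248]), array([0.0624, 0.2216]), 9.5) 0.0185714614799819
 brk nose (array([0.4083, 0.301 ]), array([0.0483, 0.0363]), 14.0) 191  case (array([0.4073, 0.3019]), array([0.0876, 0.0364]), 10.3) 142 green [0.453 0.309 0.006] 6
 brk nose (array([0.5986, 0.2793]), array([0.0477, 0.0363]), 27.9) 227  case (array([0.5978, 0.2804]), array([0.086 , 0.0356]), 24.5) 183 green [0.64  0.3   0.006] 5
 brk nose (array([0.4978, 0.4014]), array([0.0365, 0.0469]), 65.6) 233  case (array([0.4978, 0.4016]), array([0.0371, 0.0845]), 62.6) 233 green [0.54  0.382 0.007] 11
side bench z 0.00291655068943919
 rim (array([0.5501, 0.0484]), array([0.2352, 0.1838]), 82.9) 0.07236858658224299
 toggle [0.55729033 0.12165246 0.10230192] 78
 cover (array([ 0.546 , -0.3646]), array([0.1849, 0.3053]), 9.4)
 bonnet (array([ 0.5407, -0.3292]), array([0.0698, 0.218 ]), 8.0) 0.020197924189006455
 brk nose (array([0.4075, 0.2966]), array([0.0459, 0.0399]), 12.0) 90  case (array([0.4091, 0.2961]), array([0.0862, 0.0411]), 7.8) 109 green [nan nan nan] 0
 brk nose (array([0.5698, 0.2343]), array([0.1483, 0.0481]), 56.2) 77  case (array([0.5972, 0.2723]), array([0.0846, 0.0358]), 20.6) 77 green [nan nan nan] 0
 brk nose (array([0.4716, 0.359 ]), array([0.1333, 0.0444]), 56.3) 85  case (array([0.4987, 0.3981]), array([0.0435, 0.0826]), 60.8) 90 green [0.54  0.377 0.005] 3c.py:20: RuntimeWarning: Mean of empty slice.
  print(" brk nose",rect(w[m,:2]),m.sum()," case",rect(w[m2,:2]),m2.sum(),"green",w[g].mean(0).round(3),g.sum())
  ret = um.true_divide(
```

```bash
cat >> h.py <<'E'
def rpy(M): return R.from_matrix(M).as_euler('xyz')
def tool(yaw,tilt=0.,flip=False):
    """tool down, jaws(y) along dir yaw (flip: opposite). tilt: +tilt raises the +x(yaw) end (rot by -tilt about yaw-frame y)"""
    c,s=np.cos(yaw),np.sin(yaw); f=-1 if flip else 1
    y=np.array([c,s,0])*f; x=np.array([0,0,-1.]); z=np.cross(x,y)
    M=np.stack([x,y,z],1)
    ax=np.array([-s,c,0]); return R.from_rotvec(-tilt*ax).as_matrix()@M
E
cat > d.py <<'E'
from h import *; from plant import *
o=observe(); M=R.from_euler('xyz',o['tcp_rot']).as_matrix(); print(M.round(3))
T=get_calibration("wrist")["world_from_camera"]; print((M.T@(T[:3,3]-o['eef_pos'])).round(4)); print((M.T@T[:3,:3]).round(3))
D=np.pi/180
for name,p,yw in [("box",(.55,.048,.2),-7.1),("A",(.408,.3,.06),11),("B",(.598,.276,.06),24),("C",(.498,.4,.06),-26),("cov",(.54,-.327,.02),9),("boxpush",(.55,.12,.11),82.9)]:
  for f in (0,1):
    for t in (0,.32):
      q=inverse_kinematics(np.array(p),rpy(tool(yw*D,t,f))); print(name,f,t,None if q is None else np.round(q,2))
E
python3 d.py
```

```text
[[-0.001  0.438  0.899]
 [-0.001  0.899 -0.438]
 [-1.    -0.002 -0.   ]]
[-0.1421 -0.0003 -0.0716]
[[-0.001 -0.282  0.959]
 [ 1.    -0.001  0.001]
 [ 0.     0.959  0.282]]
box 0 0 [-0.06  0.07  1.75 -0.    1.32  0.07]
box 0 0.32 [-0.04 -0.17  2.02 -0.03  0.98  0.1 ]
box 1 0 None
box 1 0.32 None
A 0 0 [ 0.48  0.14  1.97 -0.    1.03  0.29]
A 0 0.32 [ 0.55 -0.05  2.21 -0.17  0.69  0.48]
A 1 0 None
A 1 0.32 [ 0.55 -0.05  2.21 -0.17  0.69 -2.66]
B 0 0 [ 0.31  0.46  1.56 -0.    1.12 -0.11]
B 0 0.32 [ 0.29  0.27  1.85  0.06  0.7  -0.17]
B 1 0 None
B 1 0.32 None
C 0 0 [ 0.55  0.42  1.62 -0.    1.1   1.01]
C 0 0.32 [ 0.7   0.37  1.73 -0.36  0.95  1.36]
C 1 0 [ 0.55  0.42  1.62 -0.    1.1  -2.13]
C 1 0.32 [ 0.7   0.37  1.73 -0.36  0.95 -1.79]
cov 0 0 [-0.67  0.46  1.65  0.    1.03 -0.83]
cov 0 0.32 [-0.81  0.34  1.86  0.37  0.8  -1.21]
cov 1 0 [-0.67  0.46  1.65  0.    1.03  2.32]
cov 1 0.32 [-0.81  0.34  1.86  0.37  0.8   1.93]
boxpush 0 0 [ 0.07  0.19  1.8  -0.    1.15 -1.37]
boxpush 0 0.32 [-0.12  0.16  1.88  0.35  1.13 -1.72]
boxpush 1 0 [ 0.07  0.19  1.8  -0.    1.15  1.77]
boxpush 1 0.32 [-0.12  0.16  1.88  0.35  1.13  1.42]<sys>:0: UserWarning: Gimbal lock detected. Setting third angle to zero since it is not possible to uniquely determine all angles.
```

```bash
cat > e.py <<'E'
from h import *; from plant import *; import sys
def snap(name,tag):
    c=get_calibration(name);p,d=get_image(name)
    cv2.imwrite(f"pics/{tag}.png",cv2.cvtColor(p,cv2.COLOR_RGB2BGR)); np.savez(f"{tag}.npz",p=p,d=d,K=c["intrinsics"],T=c["world_from_camera"])
if __name__=="__main__":
    movep([.50,.27,.32],rpy(tool(0))); hold(.3); snap("wrist","w1"); print(observe()["time_s"])
E
python3 e.py 2>/dev/null
```

```text
1.9167
```

View pics/w1.png

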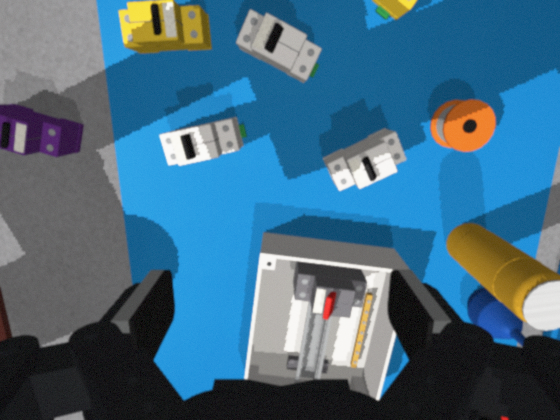

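```bash
cat > f.py <<'E'
from h import *
p,W=load("w1.npz"); hsv=cv2.cvtColor(p,cv2.COLOR_RGB2HSV)
sat=(p.max(2).astype(int)-p.min(2))
print("bench",np.nanmedian(W[200:225,160:230,2]))
def big(m):
    n,l,s,_=cv2.connectedComponentsWithStats(m.astype(np.uint8)); k=1+np.argmax(s[1:,4]); return l==k
for b in [(150,105,250,175),(318,120,412,200),(228,0,328,88)]:
    S=np.zeros(sat.shape,bool);S[b[1]:b[3],b[0]:b[2]]=1
    m=S&(abs(W[...,2]-.075)<.004)&(sat<60); m2=S&(abs(W[...,2]-.049)<.004)&(sat<60)
    print("nose",rect(W[m][:,:2]),m.sum(),"case",rect(W[m2][:,:2]),m2.sum())
S=np.zeros(sat.shape,bool);S[225:385,240:400]=1
m=big(S&(abs(W[...,2]-.072)<.004)&(sat<60)); w=W[m]; print("rim",rect(w[:,:2]),m.sum(),np.median(w[:,2]))
r=S&(p[...,0]>150)&(p[...,1]<60)&(p[...,2]<80); print("toggle",W[r].min(0),W[r].max(0),W[r].mean(0))
br=S&(hsv[...,0]>8)&(hsv[...,0]<28)&(sat>40)&(W[...,2]>.07); print("brass",W[br].round(3)[:10])
m=S&(abs(W[...,2]-.030)<.003)&(sat<50);print("rail",rect(W[m][:,:2]),m.sum())
E
python3 f.py
```

```text
bench 0.000507805627456337
nose (array([0.4074, 0.299 ]), array([0.0452, 0.0357]), 12.4) 1221 case (array([0.4075, 0.2989]), array([0.0838, 0.0356]), 12.1) 911
nose (array([0.597 , 0.2772]), array([0.0457, 0.036 ]), 25.9) 1213 case (array([0.5973, 0.2771]), array([0.0841, 0.0364]), 26.2) 999
nose (array([0.4966, 0.3992]), array([0.0362, 0.0455]), 63.5) 1557 case (array([0.4967, 0.3991]), array([0.0362, 0.0842]), 63.8) 1299
rim (array([0.5068, 0.1212]), array([0.2424, 0.1218]), 40.2) 1140 0.07140674503909908
toggle [0.54844489 0.11432958 0.10830764] [0.55582544 0.13912293 0.11210655] [0.55224807 0.12687896 0.11026536]
brass []
rail (array([0.5502, 0.0573]), array([0.2136, 0.178 ]), 82.5) 1082
```

Run:
```python
import cv2
a=cv2.imread("pics/w1.png")[220:400,230:420]; cv2.imwrite("pics/w1c.png",cv2.resize(a,None,fx=3.3,fy=3.3,interpolation=cv2.INTER_CUBIC))
```

```text
(no output)
```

View pics/w1c.png

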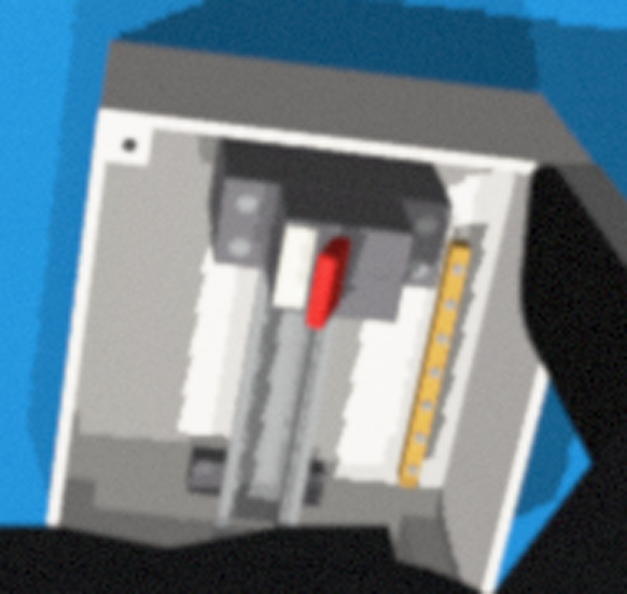

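```bash
cat > g.py <<'E'
from e import *
movep([.555,.03,.33],rpy(tool(-.124))); hold(.3); snap("wrist","w2"); print(observe()["time_s"])
E
python3 g.py 2>/dev/null
```

```text
3.2417
```

View pics/w2.png

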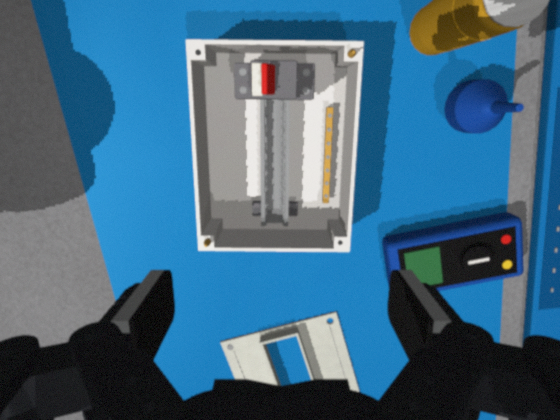

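```bash
cat > f2.py <<'E'
from h import *
from f import big
p,W=load("w2.npz"); hsv=cv2.cvtColor(p,cv2.COLOR_RGB2HSV); sat=(p.max(2).astype(int)-p.min(2))
S=np.zeros(sat.shape,bool);S[30:262,178:372]=1
m=big(S&(abs(W[...,2]-.072)<.004)&(sat<60)); print("rim",rect(W[m][:,:2]),m.sum(),np.median(W[m][:,2]))
r=S&(p[...,0]>130)&(p[...,1]<60)&(p[...,2]<80); rr=r&(W[...,2]>.106);print("toggle tip",W[rr].mean(0),rr.sum())
for (u,v) in [(353,52),(207,242)]:
    Q=np.zeros_like(S);Q[v-9:v+9,u-9:u+9]=1; b=Q&(W[...,2]>.0765); print("pin",W[b].mean(0),W[b][:,2].max(),b.sum(), [(W[Q&(W[...,2]>t)].mean(0)).round(4) for t in (.08,.083)])
m=S&(abs(W[...,2]-.030)<.002)&(sat<50); m[:, :250]=0;m[:,300:]=0; m[:105]=0; print("rail",rect(W[m][:,:2]),m.sum())
yaw=-.124
E
python3 f2.py|tail -5
python3 - <<'E'
import numpy as np,cv2
a=cv2.imread("pics/w2.png")[30:270,170:380]; cv2.imwrite("pics/w2c.png",cv2.resize(a,None,fx=2.5,fy=2.5,interpolation=cv2.INTER_CUBIC))
E
```

```text
rim (array([0.5493, 0.0484]), array([0.2307, 0.1805]), 82.4) 3857 0.07150852108299754
toggle tip [0.55174164 0.12559894 0.11088869] 154
pin [0.6394852  0.13996149 0.08151156] 0.08662428529471616 55 [array([0.6395, 0.1402, 0.083 ]), array([0.6397, 0.1403, 0.0849])]
pin [ 0.45946097 -0.04203242  0.08098343] 0.08608040538773465 41 [array([ 0.4592, -0.0423,  0.0829]), array([ 0.4589, -0.0428,  0.0848])]
rail (array([0.5457, 0.019 ]), array([0.1638, 0.0635]), 82.8) 1071
```

View pics/w2c.png

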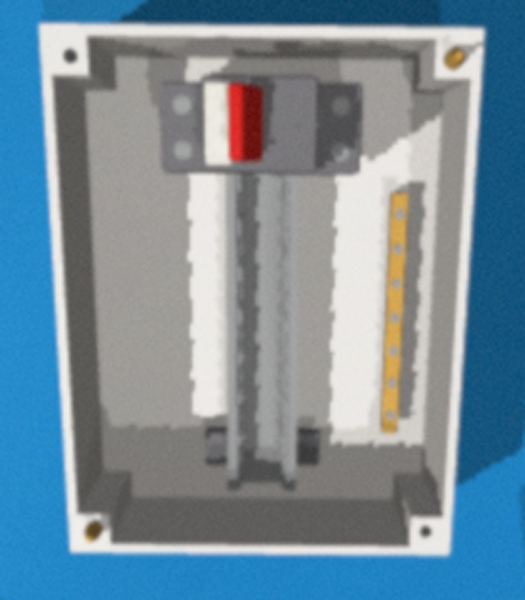

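```bash
cat > k.py <<'E'
from e import *
BX=np.array([.5494,.0486]); BY=-.1318
def b2w(x,y,z):  # mm box -> world m
    c,s=np.cos(BY),np.sin(BY); return np.array([BX[0]+(c*x-s*y)/1e3,BX[1]+(s*x+c*y)/1e3,z/1e3])
def w2b(P):
    c,s=np.cos(BY),np.sin(BY); d=(np.array(P[:2])-BX)*1e3; return np.round([c*d[0]+s*d[1],-s*d[0]+c*d[1],P[2]*1e3],2)
def st(msg=""):
    o=observe(); f=o["ft_force"]; c,s=np.cos(BY),np.sin(BY)
    print(msg,"t",round(o["time_s"],2),"box",w2b(o["eef_pos"]),"F",np.round([c*f[0]+s*f[1],-s*f[0]+c*f[1],f[2]],1),"op",round(o["opening"],4)); return o
E
cat > s1.py <<'E'
from k import *
rot=rpy(tool(BY+np.pi/2))
gripper_to(0.,40)
movep(b2w(-50,76,150),rot); st()
move_l(b2w(-50,76,103),.12); st()
print(move_l(b2w(-6,76,103),.04,max_force=12)); st(); hold(.2)
snap("side","s1"); snap("scene","s1b")
move_l(b2w(-40,76,103),.1); move_l(b2w(-40,76,150),.2); st()
E
python3 s1.py 2>/dev/null
python3 - <<'E'
import numpy as np,cv2
a=cv2.imread("pics/s1.png")[170:260,260:350]; cv2.imwrite("pics/s1c.png",cv2.resize(a,None,fx=6,fy=6,interpolation=cv2.INTER_CUBIC))
E
```

```text
t 5.25 box [-49.33  75.96 150.68] F [-0.2 -0.8 -0. ] op 0.0001
 t 5.79 box [-49.71  75.9  103.25] F [-0.3  0.7 -0.2] op 0.0001
False
 t 7.04 box [ -6.31  75.98 102.61] F [-3.   0.6  0.1] op -0.0
 t 8.22 box [-38.31  76.17 151.51] F [-0.5 -0.5 -0.3] op -0.0001
```

View pics/s1c.png

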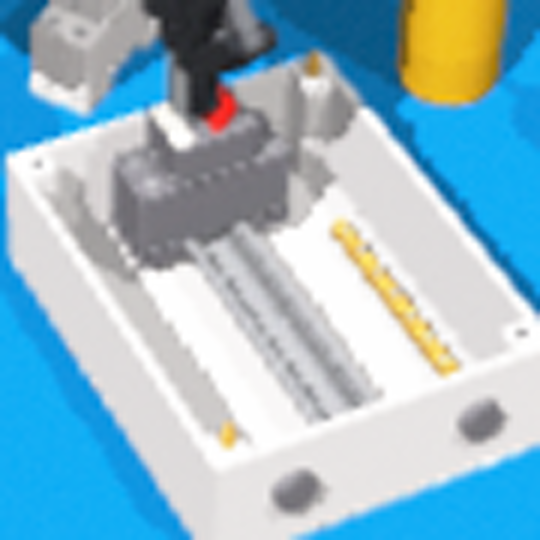

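```bash
cat > tg.py <<'E'
from k import *
def toggle(tag):
    for n in ("side","scene"):
        snap(n,tag+n); p,W=load(tag+n+".npz"); sl=(slice(165,280),slice(205,360))
        q=p[sl].astype(int);w=W[sl]; m=(q[...,0]>110)&(q[...,0]-q[...,1]>70)&(q[...,0]-q[...,2]>70)
        P=np.array([w2b(x) for x in w[m]]); P=P[(abs(P[:,0])<30)&(abs(P[:,1]-76)<20)]
        h=P[P[:,2]>105] if len(P) else P
        print(n,len(P),"tip mean",h.mean(0) if len(h) else None,"all",P.mean(0) if len(P) else None)
if __name__=="__main__": toggle("tg1")
E
python3 tg.py 2>/dev/null
```

```text
side 48 tip mean [  7.404   72.2032 110.4556] all [  6.800625    72.69666667 106.064375  ]
scene 29 tip mean [  9.80296296  78.54111111 109.94703704] all [  9.32137931  79.08862069 109.48206897]
```

```bash
cat > s2.py <<'E'
from k import *
from tg import toggle
move_l(b2w(-36,76,103),.15)
print(move_l(b2w(2,76,103),.04,max_force=12)); st()
move_l(b2w(-36,76,103),.15); move_l(b2w(-38,76,150),.2); st()
toggle("tg2")
E
python3 s2.py 2>/dev/null
```

```text
True
 t 9.53 box [ -6.1   75.95 102.73] F [-3.4 -0.8  5.5] op 0.0002
 t 10.26 box [-36.24  76.18 151.44] F [-0.2  0.  -0.4] op -0.0002
side 47 tip mean [  7.23464286  71.76142857 109.51857143] all [  6.90531915  72.70957447 105.59957447]
scene 28 tip mean [  9.68259259  78.35925926 109.64703704] all [  9.42428571  78.55392857 109.37071429]
```

```bash
cat > m.py <<'E'
from k import *
from tg import toggle
GZ=39.
def nose(tag,exp,eyaw,z0=.075):
    snap("wrist",tag); p,W=load(tag+".npz"); sat=p.max(2).astype(int)-p.min(2)
    m=(abs(W[...,2]-z0)<.004)&(sat<60)&(np.hypot(W[...,0]-exp[0],W[...,1]-exp[1])<.06)
    n,l,s,_=cv2.connectedComponentsWithStats(m.astype(np.uint8)); m=l==1+np.argmax(s[1:,4])
    c,wh,a=rect(W[m][:,:2]); a=np.radians(a)
    if wh[0]<wh[1]: a-=np.pi/2
    a=(a-eyaw+np.pi/2)%np.pi-np.pi/2+eyaw
    print("nose",c,wh,round(a,3),m.sum(),W[m][:,2].mean().round(4)); return c,wh,a
def pick(tag,exp,eyaw):
    gripper_to(.085,90)
    movep([exp[0],exp[1],.19],rpy(tool(eyaw))); hold(.25)
    c,wh,a=nose(tag,exp,eyaw)
    assert abs(max(wh)-.045)<.003 and abs(min(wh)-.036)<.003, "size"
    r=rpy(tool(a))
    move_l([c[0],c[1],.12],.25,rotation=r)
    print("contact",move_l([c[0],c[1],.009+GZ/1e3],.12,max_force=10)); st("down")
    gripper_to(.03,90); o=st("grip"); 
    move_l([c[0],c[1],.17],.25); st("up"); return c,a
def pose(x,z,th,y):
    """breaker origin at box (x,z) mm tilt th -> tcp pose"""
    return b2w(x-GZ*np.sin(th),y,z+GZ*np.cos(th)), rpy(tool(BY,th))
def about(TLw,TLb,th):
    """origin so body point TLb is at TLw"""
    c,s=np.cos(th),np.sin(th); return TLw[0]-(TLb[0]*c-TLb[1]*s), TLw[1]-(TLb[0]*s+TLb[1]*c)
E
cat > p1.py <<'E'
from m import *
pick("pa",(.4074,.299),.213)
TH=.32
x,z=about((-17.5,30),(-17.2,-.6),TH); print(x,z)
y=-68
P,r=pose(x-9,z+90,TH,y); movep(P,r); st("above")
hold(.1); snap("wrist","pa2"); snap("side","pa3")
E
python3 p1.py 2>/dev/null
```

```text
nose [0.4073 0.2994] [0.0453 0.0354] 0.208 2423 0.0746
contact False
down t 14.06 box [-173.    230.54   49.11] F [-0.2 -0.3  0.1] op 0.0845
grip t 14.52 box [-172.92  230.61   49.13] F [-0.1 -0.   5.8] op 0.0437
up t 15.16 box [-174.76  229.27  168.37] F [-0.9 -0.8 -3.1] op 0.0436
-1.3618907453516904 35.98008609344669
above t 16.42 box [-23.03 -67.29 162.4 ] F [-0.1 -0.3 -1.8] op 0.0433
```

View pics/pa2.png

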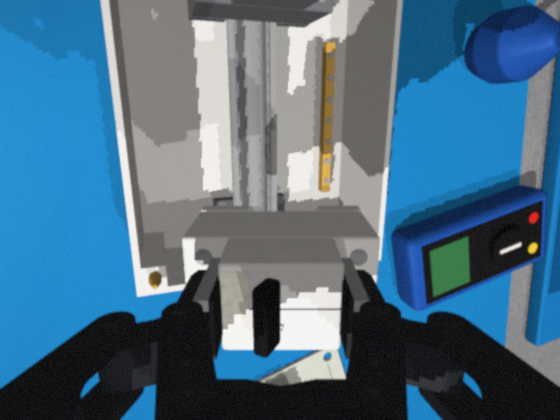

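```bash
python3 - <<'E' 2>/dev/null
from k import *
o=st(); M=R.from_euler('xyz',o['tcp_rot']).as_matrix(); print(M[:,0],M[:,1], "tilt",np.arcsin(M[2,1]), "cmd y",-68)
E
python3 - <<'E'
import numpy as np,cv2
a=cv2.imread("pics/pa3.png")[130:280,230:370]; cv2.imwrite("pics/pa3c.png",cv2.resize(a,None,fx=4,fy=4,interpolation=cv2.INTER_CUBIC))
E
```

```text
t 16.62 box [-22.65 -66.99 162.96] F [ 0.2  0.7 -1.4] op 0.0435
[ 0.31169005 -0.04061116 -0.94931557] [ 0.94129643 -0.12313046  0.31432456] tilt 0.31974506876105263 cmd y -68
```

View pics/pa3c.png

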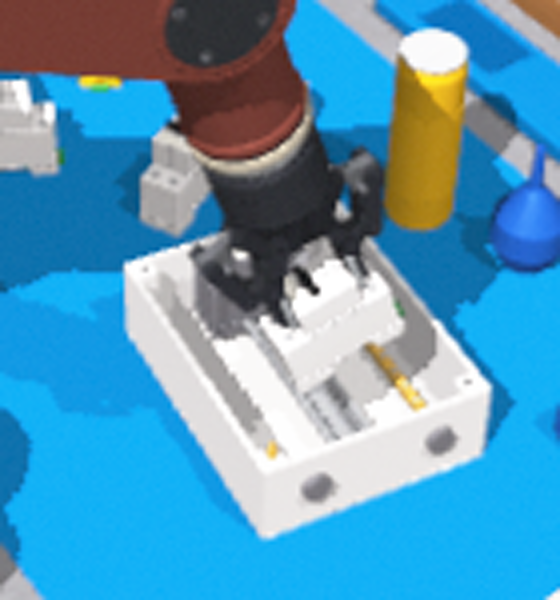

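```bash
cat > p2.py <<'E'
import m; from m import *
import sys
m.GZ=float(sys.argv[1]); y=float(sys.argv[2]); TH=.32
x,z=about((-17.5,30),(-17.2,-.6),TH)
P,r=pose(x-9,z+15,TH,y); move_l(P,.2,rotation=r); st("a")
P,r=pose(x-9,z,TH,y); print("contact",move_l(P,.05,max_force=8)); hold(.2); st("b"); print("cmd",w2b(P))
snap("wrist",sys.argv[3]+"h")
P,r=pose(x+4,z,TH,y); print("slide",move_l(P,.03,max_force=6)); hold(.2);o=st("c"); print("cmd",w2b(P))
oz=w2b(o["eef_pos"]); print("origin x,z",oz[0]+m.GZ*np.sin(TH)-x,oz[2]-m.GZ*np.cos(TH)-z)
E
python3 p2.py 40.1 -68 pa 2>/dev/null
```

```text
a t 17.13 box [-22.79 -67.69  89.3 ] F [ 0.5  0.2 -1.7] op 0.0436
contact False
b t 17.78 box [-22.71 -68.05  74.37] F [ 0.6  0.6 -2.6] op 0.0433
cmd [-22.98 -68.    74.04]
slide True
c t 18.43 box [-13.76 -67.95  73.11] F [ 1.3 -0.4  4.4] op 0.0433
cmd [ -9.98 -68.    74.04]
origin x,z 0.21600982605801278 -0.9344263585525638
```

View pics/pah.png

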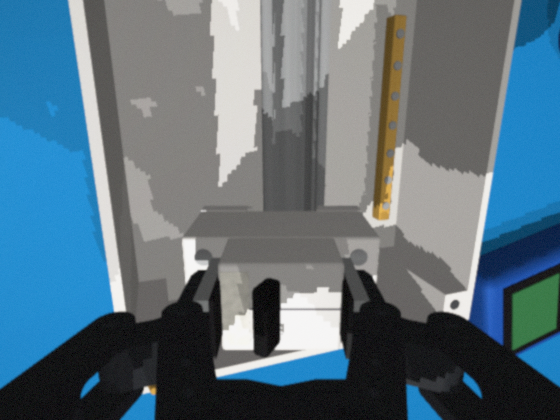

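```bash
cat > p3.py <<'E'
import m; from m import *
import sys
m.GZ=float(sys.argv[1]); y=float(sys.argv[2])
for th in [.28,.24,.2,.16,.12,.08,.05,.025,0.]:
    x,z=about((-17.5,30),(-17.3-.2*(1-th/.32),0.),th)
    P,r=pose(x,z,th,y); hit=move_l(P,.03,rotation=r,max_force=35); o=st(f"th {th} {hit}")
    M=R.from_euler('xyz',o['tcp_rot']).as_matrix()
    c,s=np.cos(th),np.sin(th); e=w2b(o["eef_pos"])-w2b(P); print("   err",e,"tilt",round(np.arcsin(M[2,1]),4))
    if hit: break
E
python3 p3.py 40.1 -68 2>/dev/null
```

```text
th 0.28 False t 18.69 box [-12.06 -68.01  72.99] F [-0.7 -0.6  2.7] op 0.0434
   err [-0.13 -0.01 -0.34] tilt 0.2798
th 0.24 False t 18.94 box [-10.19 -68.01  72.8 ] F [ 0.2 -1.   2.8] op 0.0437
   err [-0.01 -0.01 -0.27] tilt 0.2406
th 0.2 False t 19.19 box [ -8.44 -67.97  72.51] F [-0.3 -0.6  2.8] op 0.0434
   err [ 0.    0.03 -0.24] tilt 0.201
th 0.16 False t 19.44 box [ -6.33 -67.99  72.31] F [ 0.6 -1.   2.1] op 0.0435
   err [ 0.38  0.01 -0.05] tilt 0.1621
th 0.12 False t 19.69 box [ -4.53 -67.99  72.  ] F [2.2 0.5 1.9] op 0.0436
   err [0.47 0.01 0.1 ] tilt 0.1224
th 0.08 False t 19.94 box [ -2.77 -68.    71.35] F [ 3.8 -0.6  0.8] op 0.0434
   err [ 0.54  0.   -0.02] tilt 0.0825
th 0.05 False t 20.19 box [ -1.57 -67.99  70.9 ] F [ 6.3 -0.5  0. ] op 0.0434
   err [ 0.49  0.01 -0.02] tilt 0.0524
th 0.025 False t 20.44 box [ -0.93 -67.98  70.47] F [ 4.2 -0.2 -0.1] op 0.0435
   err [ 0.09  0.02 -0.05] tilt 0.0263
th 0.0 False t 20.69 box [ -0.63 -67.96  70.13] F [-0.  -0.3  6.1] op 0.0437
   err [-0.63  0.04  0.03] tilt -0.0008
```

```bash
cat > p4.py <<'E'
import m; from m import *
import sys
m.GZ=float(sys.argv[1]); y=float(sys.argv[2]); tag=sys.argv[3]
o=st(); P=o["eef_pos"].copy(); P[2]-=.002
print("press",move_l(P,.01,max_force=22)); st("pressed")
gripper_to(.085); st("open")
Q=observe()["eef_pos"]; Q[2]+=.11; move_l(Q,.25); 
hold(.2); 
for n in("wrist","side","scene"): snap(n,tag+n)
p,W=load(tag+"wrist.npz")
B=np.apply_along_axis(w2b,-1,np.nan_to_num(W.reshape(-1,3))).reshape(W.shape)
for nm,z0 in(("nose",96),("case",70)):
    mm=(abs(B[...,2]-z0)<6)&(abs(B[...,0])<47)&(abs(B[...,1]-y)<24)&(p.min(2)>70)
    q=B[mm]; 
    if len(q)<50: print(nm,len(q)); continue
    A=np.c_[q[:,0],q[:,1],np.ones(len(q))]; k=np.linalg.lstsq(A,q[:,2],rcond=None)[0]
    g=abs(A@k-q[:,2])<1.5; k=np.linalg.lstsq(A[g],q[g,2],rcond=None)[0]
    print(nm,len(q),"slopes",k[:2].round(4),"z at 0",(k[1]*y+k[2]).round(2),rect(q[g][:,:2]))
E
python3 p4.py 40.1 -68 a4 2>/dev/null
```

```text
t 20.69 box [ -0.63 -67.96  70.13] F [-0.  -0.3  6.1] op 0.0437
press False
pressed t 21.05 box [ -0.66 -68.    70.05] F [-3.7 -0.4 16.8] op 0.0432
open t 21.54 box [ -1.12 -67.92  67.64] F [ 0.4 -0.1  0.2] op 0.0848
nose 3204 slopes [-0.0057 -0.0042] z at 0 95.51 (array([ -0.7547, -68.6269]), array([36.1294, 45.7317]), 89.9)
case 2591 slopes [ 0.001  -0.0011] z at 0 69.53 (array([ -0.9026, -68.4007]), array([83.7885, 35.666 ]), 0.1)
```

View pics/a4wrist.png

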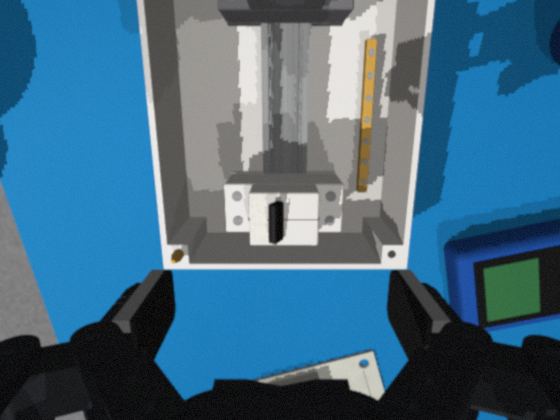

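```bash
cat > p5.py <<'E'
import sys,subprocess
tag,ex,ey,yaw,y=sys.argv[1],float(sys.argv[2]),float(sys.argv[3]),float(sys.argv[4]),float(sys.argv[5])
import m; from m import *
m.GZ=41.
c,a=pick(tag,(ex,ey),yaw)
E
sed -i 's/o=st("grip"); /o=st("grip"); gz=o["eef_pos"][2]*1e3-9; print("GZ",gz)/; s/st("up"); return c,a/st("up"); return c,gz/' m.py
cat >> p5.py <<'E'
gz=a; assert .042<observe()["opening"]<.047
m.GZ=gz
TH=.32; x,z=about((-17.5,30),(-17.2,-.6),TH)
P,r=pose(x-9,z+90,TH,y); movep(P,r); st("above"); 
for f,ar in(("p2.py",[gz,y,tag]),):
    print(subprocess.run(["python3",f]+[str(v) for v in ar],capture_output=True,text=True).stdout)
E
python3 p5.py pb .597 .277 .454 -25 2>/dev/null
```

```text
nose [0.5974 0.2775] [0.0458 0.0359] 0.447 2457 0.0746
contact False
down t 25.32 box [ 18.2  233.57  50.94] F [0.5 0.7 0.2] op 0.0847
grip t 25.78 box [ 18.41 233.66  51.31] F [ 1.3 -0.8  5.3] op 0.0435
GZ 42.314171029626976
up t 26.42 box [ 16.5  232.73 168.19] F [-1.2 -0.7 -1.9] op 0.0438
above t 27.44 box [-23.46 -24.6  165.85] F [ 0.3  0.2 -1.2] op 0.0434
a t 27.97 box [-23.09 -24.28  91.37] F [ 0.5  0.2 -1.4] op 0.0433
contact False
b t 28.62 box [-23.43 -25.03  76.49] F [ 0.3  0.6 -1.5] op 0.0435
cmd [-23.67 -25.    76.15]
slide True
c t 29.26 box [-14.49 -25.01  75.2 ] F [0.5 0.3 3. ] op 0.0434
cmd [-10.67 -25.    76.15]
origin x,z 0.1825139914636189 -0.9461959215665559
```

```bash
(python3 p3.py 42.3 -25 && python3 p4.py 42.3 -25 b4) 2>/dev/null
```

```text
th 0.28 False t 29.52 box [-12.65 -25.02  75.1 ] F [-1.7 -1.   3.5] op 0.0434
   err [-0.11 -0.02 -0.34] tilt 0.2797
th 0.24 False t 29.77 box [-10.68 -25.04  74.95] F [ 0.2 -0.9  2.6] op 0.0431
   err [ 0.02 -0.04 -0.26] tilt 0.2407
th 0.2 False t 30.02 box [ -8.87 -25.    74.67] F [0.4 0.4 2.8] op 0.0432
   err [ 0.01  0.   -0.24] tilt 0.2011
th 0.16 False t 30.27 box [ -6.72 -24.98  74.46] F [ 2.1 -0.3  2.6] op 0.0429
   err [ 0.34  0.02 -0.07] tilt 0.1621
th 0.12 False t 30.52 box [ -4.84 -24.96  74.18] F [ 2.1 -0.1  3.3] op 0.0436
   err [0.42 0.04 0.1 ] tilt 0.1222
th 0.08 False t 30.77 box [ -3.   -24.96  73.48] F [ 3.4 -0.1  1.6] op 0.0433
   err [ 0.49  0.04 -0.08] tilt 0.0825
th 0.05 False t 31.02 box [ -1.69 -24.99  73.1 ] F [ 4.8 -0.2 -0.5] op 0.0431
   err [ 0.48  0.01 -0.02] tilt 0.0524
th 0.025 False t 31.27 box [ -1.02 -25.01  72.64] F [4.2 0.4 1.7] op 0.0432
   err [ 0.06 -0.01 -0.08] tilt 0.0261
th 0.0 False t 31.52 box [ -0.63 -25.    72.31] F [ 0.1 -1.   5.3] op 0.0431
   err [-0.63  0.    0.01] tilt -0.0008
 t 31.52 box [ -0.63 -25.    72.31] F [ 0.1 -1.   5.3] op 0.0431
press False
pressed t 31.88 box [ -0.62 -24.99  72.26] F [-4.4 -0.1 17.9] op 0.0433
open t 32.37 box [ -1.15 -24.98  69.77] F [ 0.9 -0.   0. ] op 0.0845
nose 3143 slopes [-0.0054 -0.0034] z at 0 95.53 (array([ -1.1288, -25.2263]), array([45.283 , 36.2326]), 0.1)
case 2596 slopes [ 0.0009 -0.0081] z at 0 69.52 (array([ -0.8923, -25.1884]), array([83.8545, 36.16  ]), 0.5)
```

```bash
python3 p5.py pc .4967 .3991 -.459 18 2>/dev/null
```

```text
nose [0.4969 0.4   ] [0.0354 0.0456] -0.45 2429 0.0746
contact False
down t 36.4 box [-97.59 342.    51.02] F [-0.2 -0.5  1. ] op 0.085
grip t 36.86 box [-97.41 342.15  51.3 ] F [1.4 0.2 4.9] op 0.0432
GZ 42.30411740213019
up t 37.49 box [-99.11 340.73 168.18] F [-0.1  0.6 -2.1] op 0.0434
above t 38.74 box [-23.75  18.52 165.7 ] F [-1. -0. -1.] op 0.0435
a t 39.27 box [-23.38  18.7   91.33] F [ 1.  -0.2 -2. ] op 0.0431
contact False
b t 39.92 box [-23.39  18.01  76.49] F [ 0.1 -0.9 -2.3] op 0.0434
cmd [-23.67  18.    76.14]
slide True
c t 40.56 box [-14.5   17.93  75.18] F [ 1.  -0.8  3.2] op 0.0434
cmd [-10.67  18.    76.14]
origin x,z 0.1693514564402392 -0.9566526622663929
```

```bash
(python3 p3.py 42.3 18 |grep th && python3 p4.py 42.3 18 c4) 2>/dev/null
```

```text
th 0.28 False t 40.83 box [-12.65  17.92  75.1 ] F [-1.2 -0.2  3.5] op 0.0433
th 0.24 False t 41.08 box [-10.66  17.93  74.97] F [-0.7 -0.4  2.9] op 0.0434
th 0.2 False t 41.33 box [-8.86 17.97 74.67] F [-0.2 -0.6  3.1] op 0.0432
th 0.16 False t 41.58 box [-6.78 17.99 74.47] F [ 1.4 -0.5  2.5] op 0.0436
th 0.12 False t 41.83 box [-4.91 18.08 74.15] F [1.  0.7 3.2] op 0.0435
th 0.08 False t 42.08 box [-3.07 18.05 73.49] F [ 2.7 -0.   2.2] op 0.0432
th 0.05 False t 42.33 box [-1.77 18.02 73.08] F [ 4.6 -0.4  1. ] op 0.0434
th 0.025 False t 42.58 box [-1.04 17.95 72.62] F [4.2 0.2 0.7] op 0.0434
th 0.0 False t 42.83 box [-0.59 17.95 72.24] F [-0.5 -1.6  5.8] op 0.0431
 t 42.83 box [-0.59 17.95 72.24] F [-0.5 -1.6  5.8] op 0.0431
press False
pressed t 43.19 box [-0.56 17.96 72.21] F [-4.1 -1.  17.1] op 0.0433
open t 43.68 box [-1.05 17.92 69.74] F [ 0.6 -0.1 -0.2] op 0.085
nose 3123 slopes [-0.0047 -0.0052] z at 0 95.51 (array([-0.9908, 17.1457]), array([36.1876, 45.3607]), 89.1)
case 2583 slopes [ 0.0005 -0.0023] z at 0 69.51 (array([-0.7733, 17.0246]), array([36.1868, 83.7235]), 89.4)
```

View pics/c4scene.png

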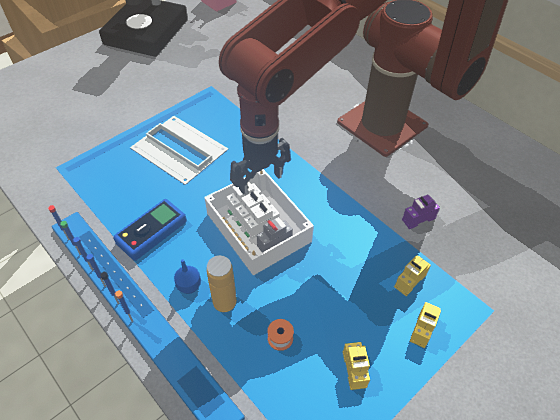

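View pics/c4wrist.png

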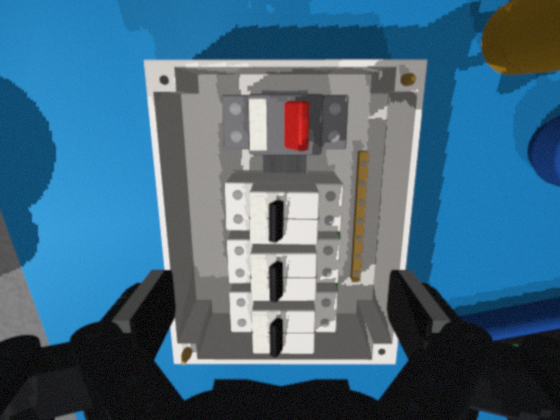

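```bash
cat > pins.py <<'E'
from k import *
for t,pp in(("w2",[(353,52),(207,242)]),("c4wrist",[(408,79),(187,354)])):
    p,W=load(t+".npz")
    S=np.zeros(p.shape[:2],bool); c=[]
    for u,v in pp:
        for th in (.075,.079,.082):
            Q=np.zeros_like(S);Q[v-14:v+14,u-14:u+14]=1;b=Q&(W[...,2]>th)&(W[...,2]<.09)
            q=W[b]; cc=(q.max(0)+q.min(0))/2; print(t,th,w2b(cc),w2b(q.mean(0)),b.sum())
    sat=(p.max(2).astype(int)-p.min(2)); m=(abs(W[...,2]-.0716)<.0025)&(sat<60)
    B=np.apply_along_axis(w2b,-1,np.nan_to_num(W.reshape(-1,3))).reshape(W.shape)
    for ax,lo,hi in((0,-95,-80),(0,80,95),(1,100,120),(1,-120,-100)):
        k=m&(B[...,ax]>lo)&(B[...,ax]<hi)&(abs(B[...,1-ax])<60)
        if k.sum()>20:
            q=B[k]; print("edge",ax,lo,np.percentile(q[:,ax],[2,50,98]).round(1),k.sum(), "slope",np.polyfit(q[:,1-ax],q[:,ax],1).round(4))
E
python3 pins.py 2>/dev/null
```

```text
w2 0.075 [ 77.59 102.94  81.26] [ 77.23 102.33  81.32] 57
w2 0.079 [ 77.24 103.26  82.86] [ 77.15 102.67  82.58] 42
w2 0.082 [ 77.53 103.02  84.44] [ 77.44 102.98  84.57] 21
w2 0.075 [ -77.73 -102.64   81.05] [ -77.22 -101.62   80.87] 42
w2 0.079 [ -77.92 -102.36   82.62] [ -77.44 -101.97   82.51] 28
w2 0.082 [ -77.56 -102.56   84.15] [ -77.71 -102.28   84.19] 15
edge 0 -95 [-90.  -87.7 -85.8] 443 slope [ 6.00000e-04 -8.77137e+01]
edge 0 80 [85.8 87.8 89.9] 445 slope [-5.00000e-04  8.77726e+01]
edge 1 100 [110.9 112.9 114.9] 562 slope [-3.000000e-04  1.128676e+02]
edge 1 -120 [-115.  -112.5 -110.6] 381 slope [-9.000000e-04 -1.125535e+02]
c4wrist 0.075 [ 77.32 102.96  80.93] [ 76.43 102.85  81.14] 148
c4wrist 0.079 [ 77.09 103.07  82.86] [ 76.69 102.92  82.55] 108
c4wrist 0.082 [ 77.39 102.95  84.33] [ 77.18 103.01  84.43] 55
c4wrist 0.075 [ -77.53 -101.49   80.87] [ -77.22 -101.07   80.22] 120
c4wrist 0.079 [ -77.27 -101.95   82.86] [ -77.28 -101.59   82.42] 71
c4wrist 0.082 [ -77.48 -102.3    84.35] [ -77.6 -102.    84. ] 38
edge 0 -95 [-89.9 -87.6 -85.7] 799 slope [-4.00000e-04 -8.76352e+01]
edge 0 80 [85.6 87.5 89.9] 832 slope [3.00000e-04 8.75823e+01]
edge 1 100 [111.  113.1 115.1] 1397 slope [3.100000e-03 1.130028e+02]
edge 1 -120 [-114.8 -111.9 -110.2] 840 slope [ 1.300000e-03 -1.121665e+02]
```

```bash
cat > cv1.py <<'E'
from m import *
movep([.545,-.36,.33],rpy(tool(.16))); hold(.3); snap("wrist","cv1"); st()
E
python3 cv1.py 2>/dev/null
```

```text
t 46.63 box [  49.5  -405.09  329.92] F [ 0.7 -1.7 -0.1] op 0.0846
```

View pics/cv1.png

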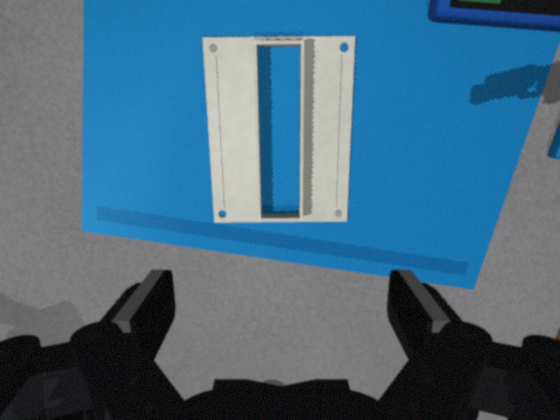

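```bash
cat > cvm.py <<'E'
from h import *
import sys
def meas(t):
    p,W=load(t+".npz"); z=np.load(t+".npz")
    q=p.astype(int); white=(q[...,0]>q[...,2]-25)&(q.min(2)>120)
    m=white&(W[...,2]<.03); m[:, :190]=0;m[:,370:]=0;m[240:]=0
    n,l,s,_=cv2.connectedComponentsWithStats(m.astype(np.uint8)); m=l==1+np.argmax(s[1:,4])
    print("flange all",rect(W[m&(W[...,2]<.010)][:,:2]),"bonnet top",rect(W[m&(abs(W[...,2]-.02)<.003)][:,:2]),"z",np.median(W[m&(W[...,2]>.016)][:,2]),np.median(W[m&(W[...,2]<.01)][:,2]))
    # holes: blue within
    hs=[]
    for u,v in ((344,47),(222,214)):
        Q=~white; l=cv2.connectedComponentsWithStats(Q[v-10:v+10,u-10:u+10].astype(np.uint8)); k=l[1]==l[1][10,10]
        vv,uu=np.nonzero(k); c=np.array([(uu.min()+uu.max())/2+u-10,(vv.min()+vv.max())/2+v-10]); 
        K,T=z["K"],z["T"]; d=T[:3,:3]@np.array([(c[0]-K[0,2])/K[0,0],(c[1]-K[1,2])/K[1,1],1]); P=T[:3,3]+d*((.004-T[2,3])/d[2]); hs.append(P); print("hole",c,P.round(4),k.sum())
    h=hs[0]-hs[1]; print("mid",(hs[0]+hs[1])[:2]/2,"len",np.hypot(*h[:2]),"yaw",np.arctan2(h[1],h[0])-np.arctan2(103,78))
meas("cv1")
E
python3 cvm.py
```

```text
flange all (array([ 0.5388, -0.3278]), array([0.1806, 0.2299]), 9.7) bonnet top (array([ 0.5385, -0.3294]), array([0.0582, 0.2173]), 9.7) z 0.01956890929533245 0.0036549092876145273
hole [344.  47.] [ 0.598  -0.2144  0.004 ] 62
hole [222.5 213. ] [ 0.4795 -0.4422  0.004 ] 44
mid [ 0.53874044 -0.32829095] len 0.25675386469329026 yaw 0.16828119005039233
```

```bash
cat > cv2_.py <<'E'
from m import *
C=np.array([.5387,-.3285]); yw=.169; r=rpy(tool(yw))
movep([*C,.10],r); move_l([*C,.03],.15); print("contact",move_l([*C,.004],.05,max_force=8)); hold(.2); st("down")
gripper_to(.04,70); o=st("grip"); print("tcp z",o["eef_pos"]*1e3)
move_l([*C,.05],.1); hold(.1);st("up"); move_l([*C,.2],.25); st("up2"); hold(.1);snap("wrist","cv3"); snap("side","cv3s")
E
python3 cv2_.py 2>/dev/null
```

```text
contact False
down t 49.04 box [  39.25 -375.43    4.41] F [ 0.4 -0.2  0.3] op 0.085
grip t 49.42 box [  39.52 -375.58    4.74] F [0.4 0.2 4.8] op 0.056
tcp z [ 539.21734076 -328.91611732    4.74316033]
up t 50.12 box [  38.22 -374.82   49.04] F [-0.8  0.3 -3.2] op 0.056
up2 t 50.88 box [  38.03 -374.68  198.07] F [ 0.4  0.8 -4.1] op 0.0559
```

View pics/cv3.png

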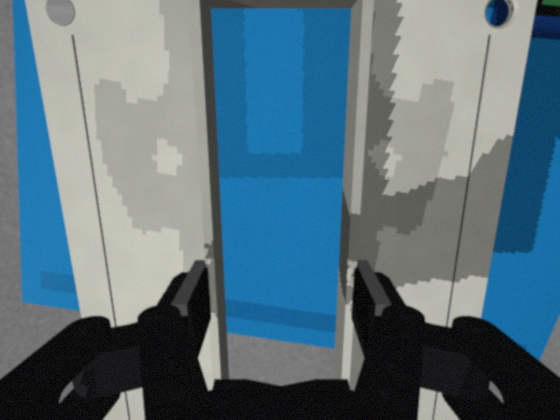

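View pics/cv3s.png

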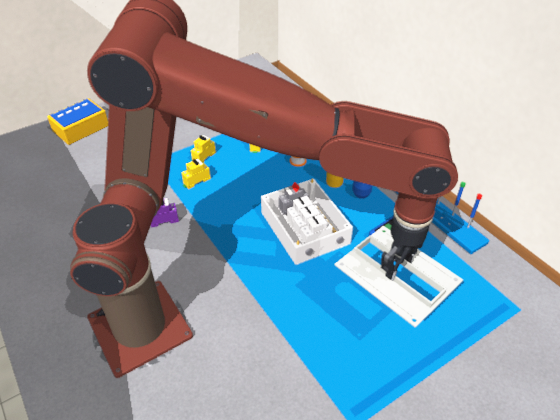

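```bash
cat > cv4.py <<'E'
from m import *
GY=0.3; GX=-.2
# TCP relative to cover centre along cover frame ~0 (grip at est. centre)
r=rpy(tool(BY))
movep(b2w(GX,GY,200),r); st("above")
move_l(b2w(GX,GY,96+4.7),.15); hold(.3); st("pre"); snap("wrist","cv4"); snap("scene","cv4s")
z=np.load("cv4.npz")
E
python3 cv4.py 2>/dev/null
python3 - <<'E'
import numpy as np,cv2
b=cv2.imread("pics/cv4s.png")[150:290,190:330]; cv2.imwrite("pics/cv4sc.png",cv2.resize(b,None,fx=4,fy=4,interpolation=cv2.INTER_CUBIC))
E
```

```text
above t 52.48 box [ 2.0000e-01 -4.5000e-01  2.0002e+02] F [-0.3 -0.3 -2.5] op 0.0561
pre t 53.59 box [  0.42   0.4  101.62] F [-0.2  0.2 -2.6] op 0.0558
```

View pics/cv4.png

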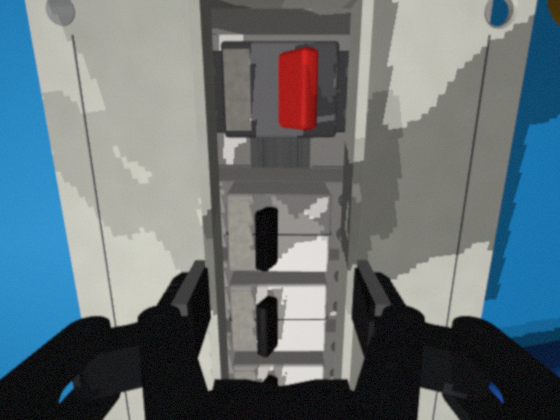

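View pics/cv4sc.png

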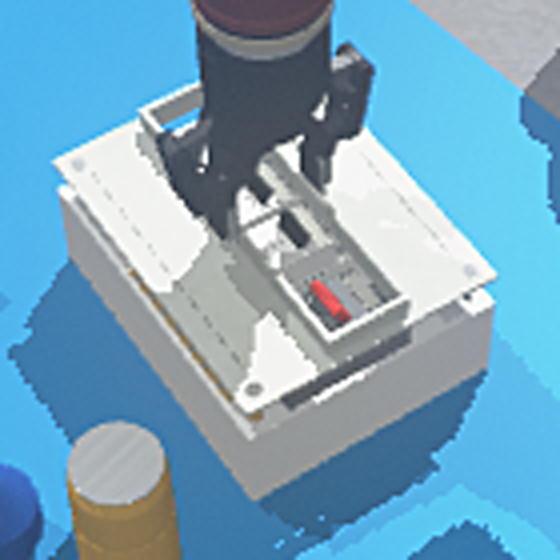

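```bash
python3 - <<'E' 2>/dev/null
from k import *
z=np.load("cv4.npz"); p=z["p"];K,T=z["K"],z["T"]
im=p[0:40,475:525]; print(im.shape)
cv2.imwrite("pics/hole.png",cv2.resize(im[:,:,::-1],None,fx=12,fy=12))
W=cloud(p,z["d"],K,T); print("flange z",np.nanmedian(W[40:100,420:450,2]),np.nanmedian(W[60:200,80:130,2]))
def px(u,v,h):
    d=T[:3,:3]@np.array([(u-K[0,2])/K[0,0],(v-K[1,2])/K[1,1],1]); return w2b(T[:3,3]+d*((h-T[2,3])/d[2]))
print(px(498.5,11,.1008))
# bonnet edges at top z ~ .117: report rect of window/bonnet & flange
for zz,nm in((.1168,"bonnet"),(.1008,"flange")):
    m=(abs(W[...,2]-zz)<.0025)&((p.max(2).astype(int)-p.min(2))<60)&(p.min(2)>60); m[250:]=0
    B=np.array([w2b(x) for x in W[m]])
    for y0 in(30,60,90): 
        q=B[abs(B[:,1]-y0)<8]; print(nm,y0,q[:,0].min() if len(q) else None,q[:,0].max() if len(q) else None)
E
```

```text
(40, 50, 3)
flange z 0.10056688835591132 0.10032904701707471
[ 77.48 102.8  100.8 ]
bonnet 30 -28.81 29.6
bonnet 60 -28.85 29.45
bonnet 90 -29.05 29.52
flange 30 -90.45 91.16
flange 60 -90.47 91.01
flange 90 -90.69 91.0
```

View pics/hole.png

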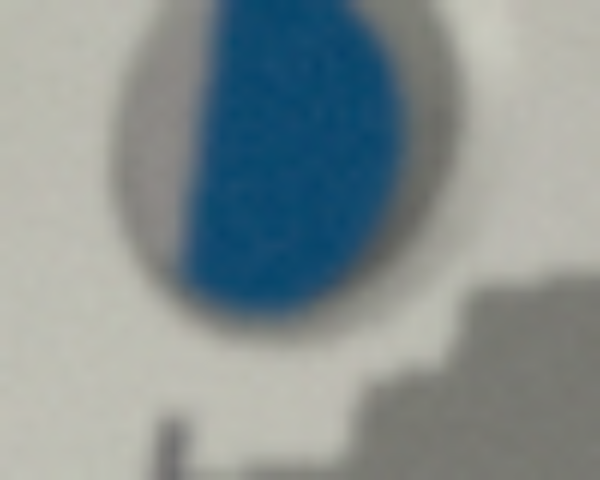

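```bash
cat > cv5.py <<'E'
from m import *
GY=0.3; GX=-.2
print(move_l(b2w(GX,GY,84+4.7),.06,max_force=10)); st()
print(move_l(b2w(GX,GY,76+4.7),.03,max_force=12)); st()
print(move_l(b2w(GX,GY,71.5+4.7),.015,max_force=12)); hold(.2); st()
E
python3 cv5.py 2>/dev/null
```

```text
False
 t 54.04 box [-1.04  0.23 87.63] F [-0.6 -0.7 -2.3] op 0.056
False
 t 54.46 box [-0.43  0.28 80.39] F [-0.8  0.1 -3.1] op 0.056
False
 t 55.11 box [ 0.12  0.33 76.7 ] F [-2.   0.3  4.8] op 0.056
```

```bash
cat > cv6.py <<'E'
from m import *
gripper_to(.085); st()
P=observe()["eef_pos"]; P[2]=.17; move_l(P,.2); P[2]=.33; P[1]-=.02; move_l(P,.3); hold(.3)
snap("wrist","cv6"); snap("side","cv6s"); snap("scene","cv6c"); st()
p,W=load("cv6.npz"); sat=p.max(2).astype(int)-p.min(2)
B=np.apply_along_axis(w2b,-1,np.nan_to_num(W.reshape(-1,3))).reshape(W.shape)
for nm,z0 in(("flange",75.5),("bonnet",91.5)):
    m=(abs(B[...,2]-z0)<3)&(abs(B[...,0])<100)&(abs(B[...,1])<125)&(sat<60)&(p.min(2)>60)
    if nm=="flange": m&=abs(B[...,0])>35
    q=B[m]; A=np.c_[q[:,:2],np.ones(len(q))]; k=np.linalg.lstsq(A,q[:,2],rcond=None)[0]; g=abs(A@k-q[:,2])<1; k=np.linalg.lstsq(A[g],q[g,2],rcond=None)[0]
    print(nm,k.round(4),rect(q[g][:,:2]),len(q))
E
python3 cv6.py 2>/dev/null
```

```text
t 55.51 box [-0.29  0.31 75.99] F [-0.6  0.7 -0. ] op 0.085
 t 57.26 box [  2.18 -19.45 329.48] F [ 0.4 -0.2  0.4] op 0.0849
flange [5.00000e-04 9.00000e-04 7.56069e+01] (array([ 0.0619, -0.3759]), array([229.8533, 180.1237]), 90.0) 21688
bonnet [ 2.3000e-03 -0.0000e+00  9.1849e+01] (array([-0.03, -0.01]), array([216.98,  57.96]), 90.0) 2497
```

View pics/cv6.png

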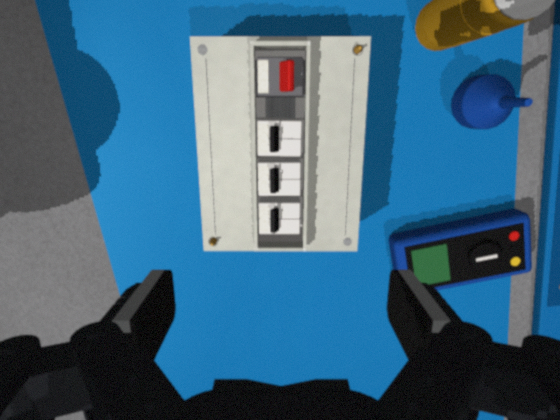

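```bash
cat > on.py <<'E'
from m import *
rot=rpy(tool(BY+np.pi/2))
gripper_to(0.,40)
movep(b2w(45,76,170),rot); st()
move_l(b2w(42,76,103),.12); st()
print(move_l(b2w(-3,76,103),.04,max_force=12)); st()
move_l(b2w(42,76,103),.12); move_l(b2w(42,76,200),.25); st()
movep(b2w(0,-60,330),rpy(tool(BY))); hold(.3)
toggle("tg3"); snap("wrist","end"); st()
E
python3 on.py 2>/dev/null
```

```text
t 59.3 box [ 45.33  75.88 170.55] F [ 0.4  0.2 -0.4] op 0.0001
 t 60.01 box [ 42.55  76.02 103.69] F [ 0.4 -0.2  0.8] op 0.0003
True
 t 60.94 box [  5.01  76.26 105.08] F [1.  0.7 2. ] op 0.0002
 t 61.94 box [ 41.58  76.17 200.79] F [ 0.5 -0.6  0.1] op 0.0002
side 27 tip mean [ -8.77    73.4225 111.1495] all [ -7.29148148  72.97592593 108.1       ]
scene 29 tip mean [ -8.938   76.705  109.7295] all [ -6.53758621  76.48413793 106.20655172]
 t 63.61 box [ 1.0000e-02 -5.9850e+01  3.2989e+02] F [-0.4  0.   0.2] op 0.0002
```

View pics/end.png

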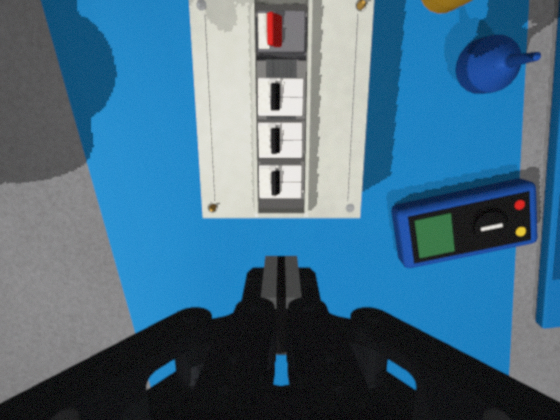

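View pics/tg3scene.png

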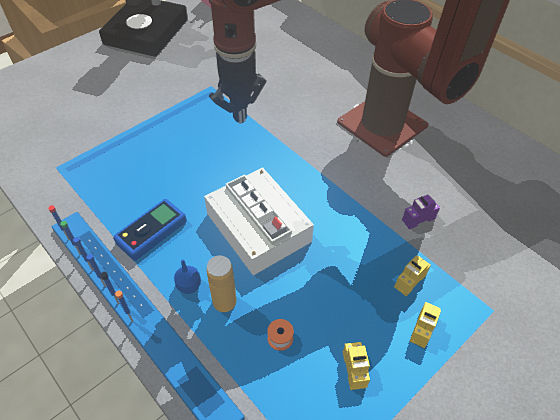

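```bash
python3 - <<'E' 2>/dev/null
from k import *
for t in ("side0","scene0","tg3side","tg3scene"):
    p,W=load(t+".npz"); sl=(slice(165,280),slice(205,360)); q=p[sl].astype(int);w=W[sl]
    m=(q[...,0]>110)&(q[...,0]-q[...,1]>70)&(q[...,0]-q[...,2]>70)
    P=np.array([w2b(x) for x in w[m]]); P=P[(abs(P[:,0])<30)&(abs(P[:,1]-76)<20)]; h=P[P[:,2]>105]; print(t,len(P),h.mean(0).round(2),"maxz",P[:,2].max())
p,W=load("end.npz"); sat=p.max(2).astype(int)-p.min(2)
B=np.apply_along_axis(w2b,-1,np.nan_to_num(W.reshape(-1,3))).reshape(W.shape)
m=(abs(B[...,2]-75.5)<3)&(abs(B[...,0])<100)&(abs(B[...,0])>35)&(abs(B[...,1])<125)&(sat<60)&(p.min(2)>60)
q=B[m];A=np.c_[q[:,:2],np.ones(len(q))];print("flange",np.linalg.lstsq(A,q[:,2],rcond=None)[0].round(4),np.percentile(q[:,0],[.2,99.8]),q[:,1].min())
for y in(-68,-25,18):
    m=(abs(B[...,2]-95.5)<2)&(abs(B[...,0])<24)&(abs(B[...,1]-y)<16)&(sat<60)&(p.min(2)>60);q=B[m];A=np.c_[q[:,:2]-[0,y],np.ones(len(q))];print("nose",np.linalg.lstsq(A,q[:,2],rcond=None)[0].round(4),rect(q[:,:2]))
E
```

```text
side0 25 [ -8.43  70.48 112.24] maxz 117.42
scene0 30 [ -7.63  77.7  111.1 ] maxz 114.17
tg3side 27 [ -8.77  73.42 111.15] maxz 115.6
tg3scene 29 [ -8.94  76.71 109.73] maxz 114.99
flange [4.00000e-04 7.00000e-04 7.56375e+01] [-89.6   89.78] -114.57
nose [-8.90000e-03 -3.70000e-03  9.56169e+01] (array([ -1.2252, -67.9612]), array([45.4554, 31.9324]), 0.2)
nose [-3.6000e-03  1.4000e-03  9.5654e+01] (array([ -0.7998, -24.92  ]), array([45.1987, 31.5113]), 0.1)
nose [-6.60000e-03  1.00000e-04  9.56569e+01] (array([-0.71 , 18.065]), array([45.56, 31.27]), 0.0)
```

Toggle reads as far over as in its initial "on" state; cover is flush; breakers are home. Handing in.

```bash
python3 -c "
from plant import *
print(job_done()); print(observe()['time_s'])"
```

```text
the job is handed in; nothing more can be done
None
the job is handed in; nothing more can be done
```

The job is done and handed in at about 64 s of robot time. I switched the main switch off, then hooked and rocked the three white breakers onto the rail at y of about -68, -25 and +18 mm. The cover went on over both pins, and I then pushed the switch back on.

Last checks, from camera depth and the wrist force reading:
- **Breakers:** the three nose tops are level at 95.6 mm, where 96 is expected; the camera reads about 0.4 mm low. The noses sit within 1.2 mm across the rail, measured against my estimate of the box's position. Their slope is under 0.01 rad. Each one resisted a downward press of about 17 N without moving.
- **Cover:** it is flush, with the flange top at 75.6 mm where 76 is expected, and the tilt is under 0.001 rad. It is centred within about 0.4 mm, with both pins showing through the holes.
- **Main switch:** the toggle was pushed until the force limit stopped the move. It leans at least as far over as it did in the "on" position at the start.
- **Bystanders:** they look unmoved in the last pictures, but I did not measure them. The gripper ended clear of everything.

The first "off" push ended without reaching the force limit, and the two cameras disagreed by about 2.5 mm on where the toggle tip stood. I pushed it again until it hit the stop before touching the breakers. No other check failed, and I saw no knocked part or slipped grip.

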